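# Fish the marking gauge out from under the shelf with the reacher

## Task

The black marking gauge has slid under the low wire shelf, too far in for a hand: take the reacher from its cradle, set it down lightly on the bench and, keeping it resting on the bench so that the jaws stay right down, slide them open in over the end of the gauge and squeeze the trigger until the jaws hold it, firmly enough that it does not slip but gently, because hard pinching cracks the thin plastic. Draw the gauge in the jaws completely out onto the open bench in front of the shelf, let go of it, and leave the reacher lying flat on the bench with gauge and reacher both still. Never press or knock the reacher hard on the painted bench or the shelf, do not touch the gauge with the robot's own fingers, and leave the other things where they are.

Things in the scene. Friction and masses are not known exactly. Their poses are not given: they have to be found in the camera images.
- reacher: Short hand-held reacher lying on its side, 410 mm long, 0.23 kg, loose; starts on its cradle, 40 mm over the bench. Origin: handle end, on its underside, below the tube's axis. Own x runs along the 12 mm aluminium tube (axis 16 mm over the underside) to the jaws, z up, y to the side where the grip sticks out. Handle and jaw undersides lie in one plane, z = 0. Centre of mass near x = 40, y = 25 mm.
- reacher_grip (a point): Place to take the reacher from above: at (-1, 55, 16) mm in its frame, one finger behind the black pistol grip (x = -32 to 0, y = 13 to 105, z = 0 to 30 mm), one before the orange trigger blade (front face at x = 30 mm when released, y = 23 to 89, z = 2 to 28 mm): 62 mm over both. The orange housing round the tube spans x = -50 to 46, y = -16 to 16, z = 0 to 32 mm.
- trigger (a joint): Trigger travel in m: 0 released (jaws open) to 0.022 (40 mm over grip and trigger). A spring resists with 12 N at 0, plus 0.36 N per mm. The jaws follow, 18 rad per m. The pads meet the sides of the gauge's beam at about 0.0165 (some 45 mm over grip and trigger, spring 18 N); beyond that each jaw pinches with about 0.43 times the squeeze in excess of the spring force.
- jaw_left: The jaw on the reacher's +y side; origin at its hinge, at (285, 10, 0) mm in the reacher's frame. Its rubber pad, like the other jaw's, reaches from x = 325 to 359 mm in the reacher's frame, is 5 mm thick and 12 mm high from the underside up. Open, the pads' inner faces stand 63 mm apart in their middle and 72 mm at the tips (82 mm outside); holding the 30 mm beam they are parallel.
- jaw_right: The jaw on the reacher's -y side; origin at its hinge, at (285, -10, 0) mm in the reacher's frame. The middle between the pads is at (342, 0, 3) mm in the reacher's frame. The jaw head that carries both hinges spans x = 263 to 289 mm, 34 mm wide.
- gauge: Black plastic marking gauge flat on the bench under the shelf; loose, 0.06 to 0.14 kg; origin: centre of underside. Beam 30 mm wide (x), 90 mm long (y), 6 mm high; across its +y end, the deeper one, a fence 54 x 14 mm, 13 mm high. Own -y points roughly to the shelf's open front. Rubber-backed: sliding it takes 1 to 3 N. A pinch of 2 to 8 N per jaw carries it; over 10 N cracks it.
- shelf: Wire riser shelf screwed to the bench, 240 mm wide (own x) and 260 mm long (own y), 87 mm high; origin: centre of its underside. Sheet-steel cheeks at x = -120 and 120 mm and a back at y = 130 mm, 4 mm thick; wires across the top; open only at its front (own -y side), where the free height is 78 mm. A carton stands on top at the back.
- shelf_front (a point): Middle of the shelf's open front edge, on the bench, at (0, -130, 0) mm in the shelf's frame, with the shelf's axes (own -y points out of the shelf, over the open bench).
- cradle: The reacher's grey cradle, screwed to the bench: origin on the bench straight below the reacher's origin as it starts, same axes. Two saddles: a rear one 40 mm high under the grip (x = -25 to -5, y = -19 to 99 mm) and a front one 50 mm high under the tube (x = 190 to 210 mm, y = -34 to 34 mm, with lips 59 mm high); foot plate 3 mm high.
- table: The blue painted sheet-metal work surface, top at z = 0; rigid. To rest on it the reacher should bear with 1 to 5 N; pressing it down with more than 15 N marks the paint, and so does dropping it.
- green_bottle: Green glass bottle with a tight cap, 64 mm across, 190 mm high; loose; origin centre of underside. Leave alone.
- rivet_tin: Tin, 72 mm across, 85 mm high; loose; origin centre of underside. Leave alone.
- paste_jar: Amber jar with white lid, 68 mm across, 75 mm high; loose; origin centre of underside. Leave alone.
- rivet_tool: Chrome rivet tool lying flat, 230 mm long, 80 mm wide, 35 mm high; loose; nose to its own +x, handles to -x. Leave alone.
- rivet0: Gray plastic rivet standing on its head, head 24 mm across, 26 mm high; loose. Leave alone.
- rivet1: A second gray plastic rivet, the same. Leave alone.
- carton: Cardboard carton 150 x 75 x 70 mm on the back of the shelf; loose; origin centre of underside. Leave alone.
There are look-alikes about, which are no part of the job. There is more than one size of the gauge; the job needs the largest.

How it is judged:
By the outcome, as a careful person would: the job done as asked, in the order asked, and still so for the second after the job is handed in, with the robot touching nothing.
It also fails if it takes over 72 s, if anything falls off the work surface, if the arm or the gripper's body presses on something with over 40 N, if the wrist force passes 120 N, or if a joint passes its speed limit or range.

## Robot

A 6-joint arm with a two-finger parallel gripper is mounted at the origin on the work surface. World frame = base frame: x ahead of the robot, y to its left, z up, the work surface at z = 0. Lengths are in m, angles in rad, forces in N, time in s.
With the tool pointing down it reaches from about 0.35 to 0.975 m from the base axis. Payload 4.9 kg.
Tool frame: the origin (TCP) lies midway between the tips of the shut fingers; the grasp point (between the pads) lies ctrl.grip_point_offset behind it (ctrl.grip_point_offset is the distance from the TCP to the grasp point, in m); x points along the fingers, y is the direction in which the jaws open and shut, and the axes are right-handed (so a half turn about x gives the same grasp; the last joint's range is limited). The gripper opens to 85 mm and grips with 20 to 120 N. Pads are 22 mm wide; open, the fingers measure 114 mm over their backs; the gripper's body (76 mm by 85 mm) begins 54 mm behind the grasp point. The pads swing forward as they close: fully open they stand 13 mm farther back than shut.
Start: joints at [1.214, 0.053, 1.613, -0, 1.476, -0.119], TCP at [0.147, 0.607, 0.231] pointing down, gripper open.
Joint ranges: [-3.01, 3.01], [-1.01, 2.22], [0.06, 2.58], [-1.02, 4.17], [0.09, 2.62], [-3.14, 3.14]. Speed limits (rad/s): [2.57, 2.57, 3.14, 3.14, 3.14, 3.14].

## Interface

Orientations are given as a rotation vector (axis times angle).
In Python, from station import ctrl gives the robot as it stands. The module is installed in compiled form; this text tells all that it offers.
- The arm moves only by the tool drive_tool, never from a script. Its argument "commands" is text: rows parted by semicolons, each of 5 numbers parted by spaces: the closure, from -1 (fully open) to 1 (shut), so that 0 is half open, then the shift along the tool's x, y, z in units of 40 mm (1.0 is 40 mm), then the turn about the tool's x in units of 5 degrees (1.0 is 5 degrees). A call has 1 to 8 rows; each row is the pose to reach, as a shift and turn from the pose commanded when the call began, along the tool's axes at that moment; what a row does not reach only later rows make up. A row lasts 1/12 s, in which the tool goes at most 41.7 mm and 7.16 degrees, less where a joint would pass 70% of its speed; a pose out of reach is approached as far as the arm can. A call with a gripper value outside its range is refused whole. The fingers move at their own pace and stop on an object; "newtons" is the grip in N (left out, the last holds). Time passes only in rows, so rows that repeat a pose let the fingers close. It gives the time, the measured TCP pose, the force and the opening at its end, in the units of the state.
- ctrl.get_obs(): the state, without advancing time (a new reading comes with each control period).
- ctrl.get_image(name): name is "scene" or "top" or "wrist"; returns (picture, depth): 384x512x3 uint8, blue, green, red; 384x512 float32, m along the optical axis (not along the pixel's ray), 0 where there is no reading.
- ctrl.camera_info(name): a dict with "K" (3x3 intrinsics, pixels), "k1" (the pictures are not rectified: a ray, as slopes to the right and down, at radius r is drawn at 1 + k1 r^2 times it, then the intrinsics apply), "T" (4x4, takes a point from camera to world coordinates). Camera axes: x right, y down, z forward; pixel columns grow to the right and rows downward; lengths in m; the calibration is good to about 2 mm. A picture is of the moment at which its call begins: read the wrist's pose just before it. camera_info takes no time and is no camera call; for the wrist camera it gives the pose at the moment of the call.
- ctrl.finish_job(): hands the job in, once; it reports no verdict.
The state is a dict: "t": time; "q": joint angles; "dq": joint speeds; "effort": joint torques, N m; "tool_pos": TCP position; "tool_rot": TCP orientation; "contact_force": force on the tool from outside, world axes, zero at the start; "wrist_torque": the same for the moment, N m; "opening": finger opening in m.
Only numpy, scipy, OpenCV 4.12 (cv2) and the standard library are available. Lean on these libraries where they do the work, as an engineer would, in place of code of your own. Each camera call takes 0.05 s, during which the arm holds its last target.

## Working session

There is one attempt and no reset: what is moved stays moved. The work goes in short steps, Python scripts to look and compute and a tool call to move; the robot and the scene stay as the last step left them, time stands still between calls to the robot, and variables do not carry over. Pictures are saved under pics/ and viewed, and the job is handed in when it is done.

Besides the shell and the picture viewer there is one more tool, called after "Request:" as name(argument=value, ...), one argument or row to a line, values as JSON. drive_tool: Moves the arm, as the interface text tells. Its arguments: {"type":"object","properties":{"commands":{"type":"string"},"newtons":{"type":"number"}},"required":["commands"]}

```bash
mkdir -p pics
python3 - <<'E'
from station import ctrl
import cv2, numpy as np
print(ctrl.get_obs(), ctrl.grip_point_offset)
for n in ["scene","top","wrist"]:
    ci=ctrl.camera_info(n); print(n,ci)
    im,d=ctrl.get_image(n); cv2.imwrite(f"pics/{n}0.png",im); np.save(f"pics/{n}0.npy",d)
E
```

```text
{'t': 0.0, 'q': array([ 1.21395830e+00,  5.33777344e-02,  1.61424801e+00, -1.63271838e-05,
        1.47599662e+00, -1.18998718e-01]), 'dq': array([ 0.00118699, -0.00021463, -0.0003277 , -0.00093844,  0.00013024,
       -0.00016661]), 'effort': array([ 1.42655179e-03, -3.93664885e+01, -3.70186830e+01,  2.26384765e-05,
        7.02455000e-03, -8.39471255e-06]), 'tool_pos': array([0.14704319, 0.60683598, 0.23007754]), 'tool_rot': array([ 0.18517426,  1.5631819 , -0.18828494]), 'contact_force': array([ 0.27182416, -0.45023206,  0.01490046]), 'wrist_torque': array([ 0.02646751, -0.01858601, -0.00969558]), 'opening': 0.08576320655349777} 0.0187
scene {'K': array([[378.11609137,   0.        , 259.59184985],
       [  0.        , 378.11609137, 194.18775977],
       [  0.        ,   0.        ,   1.        ]]), 'k1': 0.008274191505548778, 'T': array([[-0.01138653,  0.80534246, -0.59270049,  1.36433853],
       [ 0.99991735,  0.01270895, -0.00194117,  0.01107547],
       [ 0.00596929, -0.59267361, -0.80542061,  1.15790445],
       [ 0.        ,  0.        ,  0.        ,  1.        ]])}
top {'K
[... 182 characters left out ...]
79, 'T': array([[ 0.01739497, -0.98188447,  0.18868041,  0.32908025],
       [-0.99982723, -0.01584537,  0.0097182 ,  0.00182447],
       [-0.00655244, -0.18881686, -0.98199046,  1.18865853],
       [ 0.        ,  0.        ,  0.        ,  1.        ]])}
wrist {'K': array([[284.29758993,   0.        , 256.61201305],
       [  0.        , 284.29758993, 192.72304621],
       [  0.        ,   0.        ,   1.        ]]), 'k1': -0.02114345027383957, 'T': array([[ 0.23565007,  0.92427622,  0.30030402,  0.06782755],
       [ 0.97183561, -0.22343584, -0.07491306,  0.62670623],
       [-0.00214168,  0.30949941, -0.95089722,  0.37292192],
       [ 0.        ,  0.        ,  0.        ,  1.        ]])}
```

View pics/scene0.png

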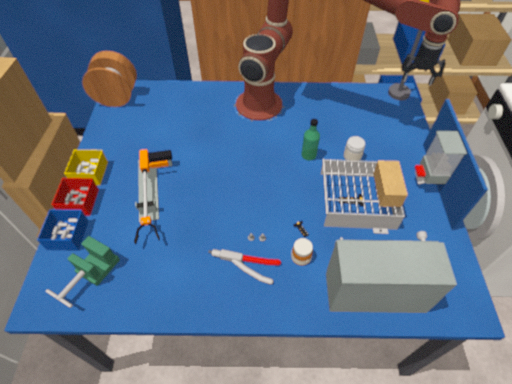

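View pics/top0.png

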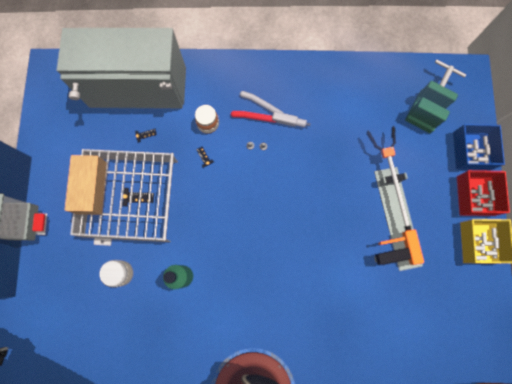

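View pics/wrist0.png

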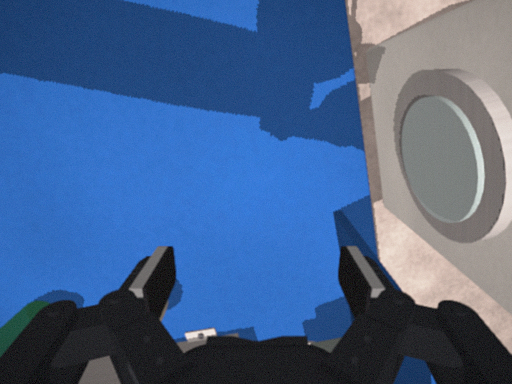

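```bash
cat > h.py <<'E'
import cv2, numpy as np
from station import ctrl
def und(n,uv,ci=None):
    ci=ci or ctrl.camera_info(n); K=ci['K'];k=ci['k1']
    uv=np.atleast_2d(uv).astype(float)
    p=cv2.undistortPoints(uv[:,None,:],K,np.array([k,0,0,0,0.]))[:,0]
    return p,ci
def onplane(n,uv,z,ci=None):
    p,ci=und(n,uv,ci); T=ci['T']
    r=np.c_[p,np.ones(len(p))]@T[:3,:3].T; o=T[:3,3]
    return o+r*((z-o[2])/r[:,2])[:,None]
def proj(n,P,ci=None):
    ci=ci or ctrl.camera_info(n);T=ci['T'];P=np.atleast_2d(P)
    c=(P-T[:3,3])@T[:3,:3]; s=c[:,:2]/c[:,2:]; r2=(s**2).sum(1,keepdims=True)
    s=s*(1+ci['k1']*r2); return s@ci['K'][:2,:2].T+ci['K'][:2,2]
def crop(im,x0,y0,x1,y1,f,name):
    cv2.imwrite(name,cv2.resize(im[y0:y1,x0:x1],None,fx=f,fy=f,interpolation=cv2.INTER_CUBIC))
E
python3 - <<'E'
from h import *
t=cv2.imread('pics/top0.png'); s=cv2.imread('pics/scene0.png')
crop(t,355,115,455,275,3.7,'pics/c1.png'); crop(t,60,120,220,250,4.5,'pics/c2.png')
crop(s,285,120,415,270,4,'pics/c3.png'); crop(s,120,135,190,250,5,'pics/c4.png')
E
```

```text
(no output)
```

View pics/c1.png

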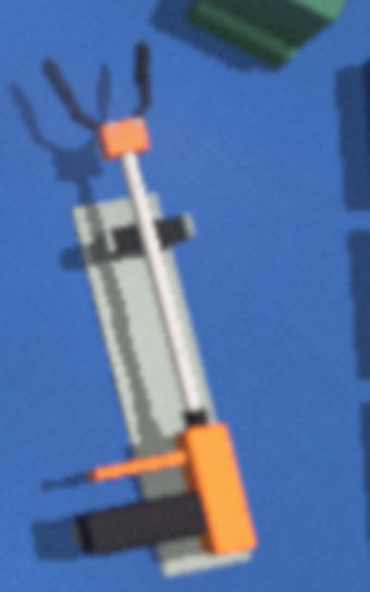

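View pics/c2.png

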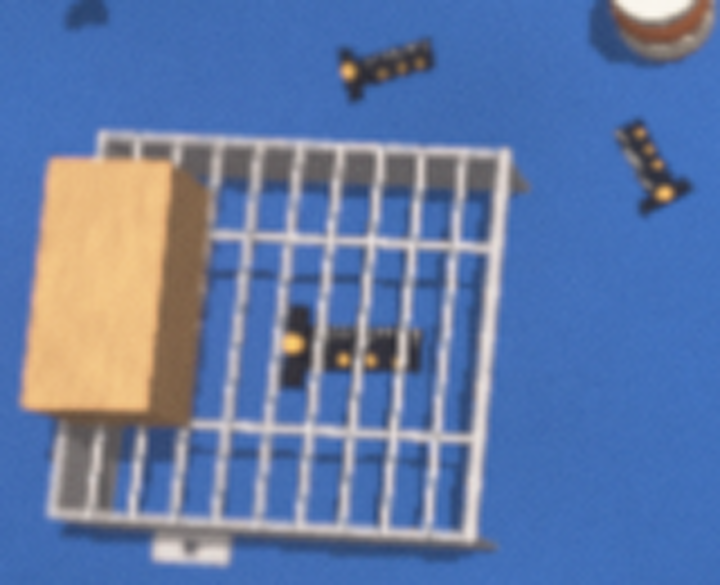

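View pics/c3.png

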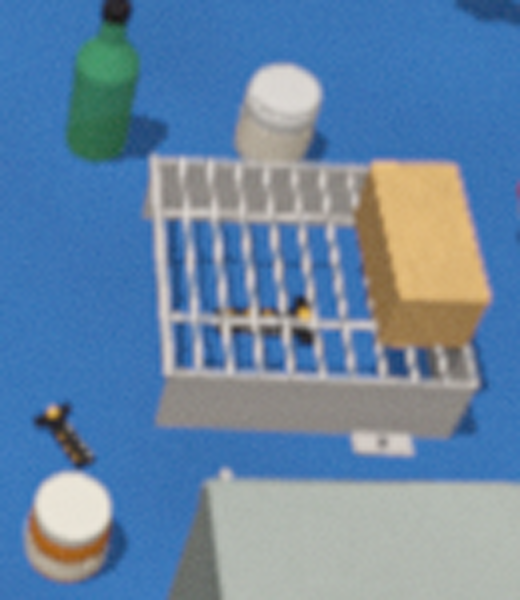

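View pics/c4.png

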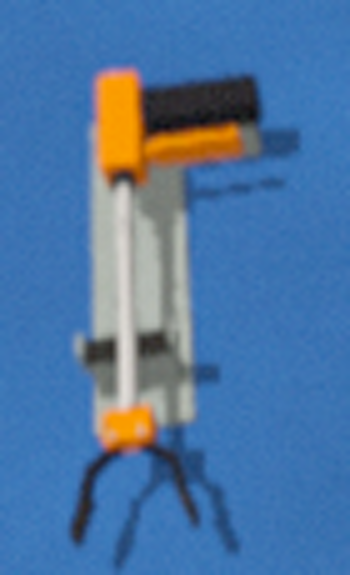

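Run:
```python
from h import *
for n,f in(('top','top0'),('scene','scene0')):
    im=cv2.imread(f'pics/{f}.png'); d=np.load(f'pics/{f}.npy'); ci=ctrl.camera_info(n)
    H,W=d.shape; vv,uu=np.mgrid[:H,:W]; uv=np.c_[uu.ravel(),vv.ravel()]
    p,_=und(n,uv,ci); P=(np.c_[p,np.ones(len(p))]*d.ravel()[:,None])@ci['T'][:3,:3].T+ci['T'][:3,3]
    P=P.reshape(H,W,3); np.save(f'pics/{f}_P.npy',P)
    hsv=cv2.cvtColor(im,cv2.COLOR_BGR2HSV)
    bench=P[(hsv[...,0]>100)&(hsv[...,0]<115)&(hsv[...,1]>150)&(d>0)&(abs(P[...,2])<0.03)]
    print(n,'bench z',np.median(bench[:,2]),bench[:,2].std())
    R=(P[...,0]>.2)&(P[...,0]<.75)&(P[...,1]>-.6)&(P[...,1]<-.25)
    org=R&(hsv[...,0]>5)&(hsv[...,0]<20)&(hsv[...,1]>130)&(hsv[...,2]>120)
    nn,lab,st,ce=cv2.connectedComponentsWithStats(org.astype(np.uint8))
    for i in range(1,nn):
        if st[i,4]>10:
            q=P[lab==i]; print(i,st[i],q.min(0).round(3),q.max(0).round(3),np.median(q,0).round(3))
            if st[i,4]>100:
                m=(lab==i)&(P[...,2]>0.066); r=cv2.minAreaRect(P[m][:,:2].astype(np.float32)*1000); print('  topface',r, cv2.boxPoints(r).round(0).tolist())
    tube=R&(hsv[...,1]<70)&(hsv[...,2]>140)&(P[...,2]>.045)
    q=P[tube]; print('tube n',len(q), np.median(q[:,2]))
    U=np.argwhere(tube)[:,::-1]
    l=cv2.fitLine(onplane(n,U,0.060,ci)[:,:2].astype(np.float32),cv2.DIST_HUBER,0,.001,.001).ravel(); print('tube line',l,np.degrees(np.arctan2(l[1],l[0])))
```

```text
top bench z -0.0016879877470590277 0.002834559948586954
1 [383 149  11   8  62] [ 0.659 -0.394  0.06 ] [ 0.679 -0.364  0.069] [ 0.67  -0.377  0.064]
2 [380 230  44  34 493] [ 0.356 -0.458 -0.001] [ 0.446 -0.345  0.076] [ 0.41  -0.431  0.069]
  topface ((389.259521484375, -412.1102600097656), (91.95405578613281, 96.81549072265625), 23.902889251708984) [[328.0, -386.0], [367.0, -475.0], [451.0, -438.0], [412.0, -349.0]]
tube n 350 0.05912319149572409
tube line [ 0.9782945   0.20721942  0.54994744 -0.40476727] 11.959452
scene bench z -0.00012411544635471117 0.004236124149164217
1 [140 150  28  22 288] [ 0.357 -0.457  0.034] [ 0.452 -0.347  0.078] [ 0.417 -0.422  0.069]
  topface ((395.4219970703125, -400.9493408203125), (93.13748168945312, 100.5143051147461), 10.654091835021973) [[340.0, -360.0], [359.0, -459.0], [450.0, -442.0], [432.0, -343.0]]
2 [141 216  10   9  71] [ 0.66  -0.396  0.055] [ 0.689 -0.363  0.072] [ 0.676 -0.38   0.065]
tube n 169 0.06044871776002281
tube line [ 0.9772468   0.21210523  0.5673792  -0.40364772] 12.245752
```

Run:
```python
from h import *
a=np.radians(12.1); R=np.array([[np.cos(a),np.sin(a)],[-np.sin(a),np.cos(a)]])
for n,f in(('top','top0'),('scene','scene0')):
    im=cv2.imread(f'pics/{f}.png'); P=np.load(f'pics/{f}_P.npy'); ci=ctrl.camera_info(n)
    hsv=cv2.cvtColor(im,cv2.COLOR_BGR2HSV)
    org=(P[...,1]<-.25)&(P[...,1]>-.6)&(P[...,0]<.75)&(hsv[...,0]>5)&(hsv[...,0]<20)&(hsv[...,1]>130)&(hsv[...,2]>120)
    U=np.argwhere(org)[:,::-1]; X=onplane(n,U,0.072,ci)[:,:2]@R.T*1000
    h=X[(X[:,0]<400)&(abs(X[:,1]+512)<14)]; print(n,'housing s',np.percentile(h[:,0],[0,2,98,100]).round(1), 'z72 lateral all',np.percentile(X[X[:,0]<400][:,1],[0,2,98,100]).round(1))
    c,b=np.histogram(h[:,0],np.arange(270,400,3)); print(b[0],c)
    tr=X[(X[:,0]<400)&(X[:,1]>-485)]
    Xt=onplane(n,U,0.068,ci)[:,:2]@R.T*1000; m=(Xt[:,0]<400)&(Xt[:,1]>-485); print('trigger z68',Xt[m].min(0),Xt[m].max(0),np.median(Xt[m],0))
    Xh=onplane(n,U,0.068,ci)[:,:2]@R.T*1000; m=Xh[:,0]>450; print('head',Xh[m].min(0),Xh[m].max(0))
    blk=(hsv[...,2]<70)&(P[...,0]<.45)&(P[...,0]>.3)&(P[...,1]<-.25)&(P[...,1]>-.5)&(P[...,2]>.055)
    U=np.argwhere(blk)[:,::-1]; X=onplane(n,U,0.070,ci)[:,:2]@R.T*1000; print('grip',len(X),np.percentile(X,[0,3,50,97,100],axis=0).round(1))
    # gauges & shelf
    blk=(hsv[...,2]<75)&(hsv[...,1]<140)&(P[...,0]>.35)&(P[...,0]<.75)&(P[...,1]>0)&(P[...,1]<.5)&(P[...,2]<.03)
    nn,lab,st,ce=cv2.connectedComponentsWithStats(cv2.dilate(blk.astype(np.uint8),np.ones((3,3))))
    for i in range(1,nn):
        if st[i,4]>25: print(st[i],onplane(n,ce[i],.006,ci).round(3))
```

```text
top housing s [254.  256.2 345.2 348.1] z72 lateral all [-524.3 -523.6 -434.2 -420.1]
270 [11  9 11 11 11  9 12 11  9 11 11  9 11 12  9 10 12  9 11 11 10 11 10 10
 11  6  1  0  0  0  0  0  0  0  0  0  0  0  0  0  0  0  0]
trigger z68 [ 323.72238969 -484.71867939] [ 332.39841033 -421.39467083] [ 327.72319223 -457.41772059]
head [ 564.56059084 -524.208455  ] [ 584.20335986 -494.28271845]
grip 337 [[ 270.9 -491.1]
 [ 272.6 -488.4]
 [ 286.  -449. ]
 [ 299.2 -405.3]
 [ 300.6 -401.3]]
[135 130  21  12 121] [[0.732 0.344 0.006]]
[198 148  15  16  94] [[0.666 0.157 0.006]]
[122 188   8  18 106] [[0.537 0.386 0.006]]
[132 194   8   9  53] [[0.536 0.359 0.006]]
[141 194   8   9  59] [[0.536 0.329 0.006]]
[150 196   4   7  27] [[0.532 0.309 0.006]]
scene housing s [255.9 258.2 358.1 368. ] z72 lateral all [-624.7 -601.8 -132.7 -114.8]
270 [4 4 4 4 4 5 4 5 4 5 5 4 5 4 5 6 4 5 4 5 4 5 6 4 5 4 5 5 2 3 0 1 1 0 0 0 0
 0 0 0 0 0 0]
trigger z68 [-875.77960217 -484.89708211] [ 350.46832118 -114.17570652] [-455.15469543 -190.24390141]
head [ 568.25697006 -526.65499958] [ 598.87977379 -496.32829917]
grip 168 [[ 275.9 -491.6]
 [ 277.9 -490.9]
 [ 296.8 -452.8]
 [ 316.  -412. ]
 [ 318.2 -408.6]]
[358 201   6   6  31] [[0.554 0.384 0.006]]
[293 221  15  16 104] [[0.664 0.156 0.006]]
```

Run:
```python
from h import *
im=cv2.imread('pics/top0.png'); ci=ctrl.camera_info('top')
px=lambda c:np.array(c)/4.5+[60,120]-.4
for nm,c,z in [('beam end up',(418,330),.006),('beam end lo',(418,370),.006),('fence out up',(284,305),.013),('fence out lo',(280,386),.013),('fence in up',(310,308),.013),('fence in lo',(305,388),.013),
 ('shelf F far',(508,152),.087),('shelf F near',(473,540),.087),('B far',(100,132),.087),('B near',(52,515),.087)]:
    print(nm,px(c).round(1),(onplane('top',px(c),z,ci)[0]*1000).round(0))
s=cv2.imread('pics/scene0.png')
ps=lambda c:np.array(c)/4+[285,120]-.4
ci=ctrl.camera_info('scene')
for nm,c,z in [('shelf F base robot side',(148,215),0),('F top robot side',(153,158),.087),('F base far',(158,425),0),('F top far',(165,375),.087),('B top far',(478,383),.087),('B base far',(455,436),0),('bottle',(98,145),0.01),
 ('gauge fence c',(303,315),.013),('beam end',(218,320),.006)]:
    print(nm,(onplane('scene',ps(c),z,ci)[0]*1000).round(0))
crop(im,112,180,162,212,14,'pics/c5.png'); crop(s,325,180,380,215,14,'pics/c6.png')
o=ctrl.get_obs(); print(cv2.Rodrigues(o['tool_rot'])[0].round(3))
```

```text
beam end up [152.5 192.9] [550. 307.   6.]
beam end lo [152.5 201.8] [523. 305.   6.]
fence out up [122.7 187.4] [564. 395.  13.]
fence out lo [121.8 205.4] [510. 394.  13.]
fence in up [128.5 188. ] [562. 378.  13.]
fence in lo [127.4 205.8] [509. 377.  13.]
shelf F far [172.5 153.4] [649. 236.  87.]
shelf F near [164.7 239.6] [407. 245.  87.]
B far [ 81.8 148.9] [659. 497.  87.]
B near [ 71.2 234. ] [417. 503.  87.]
shelf F base robot side [406. 253.   0.]
F top robot side [408. 246.  87.]
F base far [650. 241.   0.]
F top far [653. 234.  87.]
B top far [657. 498.  87.]
B base far [657. 505.   0.]
bottle [322. 208.  10.]
gauge fence c [535. 385.  13.]
beam end [537. 307.   6.]
[[-0.001  0.236  0.972]
 [-0.002  0.972 -0.236]
 [-1.    -0.002 -0.   ]]
```

View pics/c5.png

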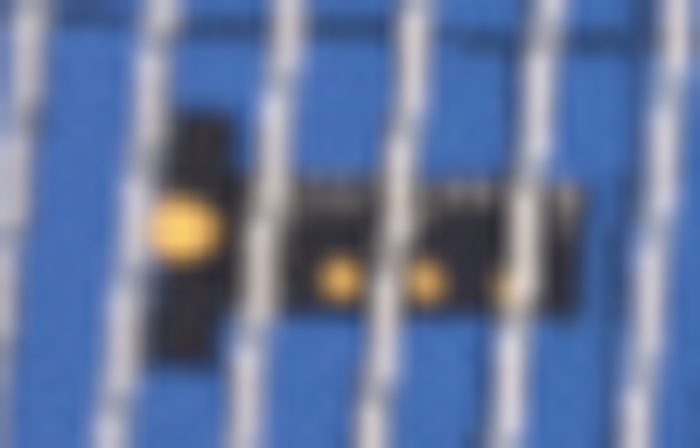

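View pics/c6.png

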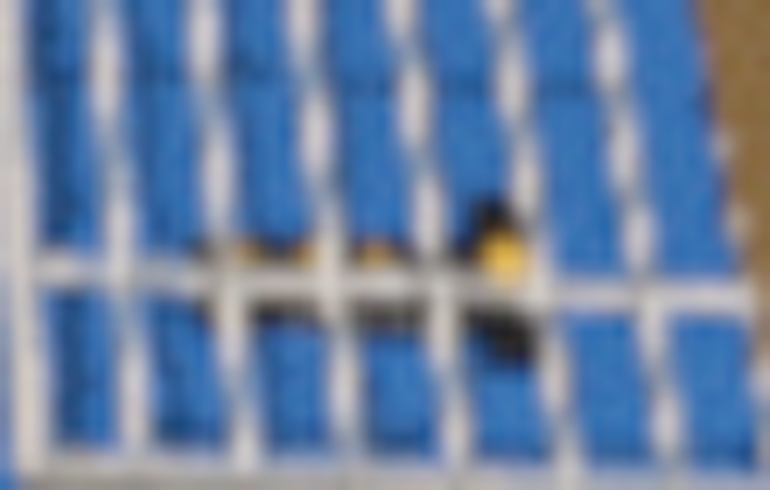

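```bash
cat > mv.py <<'E'
import sys
from h import *
# usage: mv.py x y z heading(deg)  -> units
def units(x,y,z,hd):
    o=ctrl.get_obs(); R=cv2.Rodrigues(o['tool_rot'])[0]; p=o['tool_pos']
    d=R.T@(np.array([x,y,z])-p)
    h=np.degrees(np.arctan2(R[1,1],R[0,1]))
    t=-(hd-h); t=(t+90)%180-90
    print('t',round(o['t'],2),'pos',p.round(4),'head',round(h,2),'open',round(o['opening'],4),'F',o['contact_force'].round(2),'M',o['wrist_torque'].round(3),'tilt',R[:,0].round(4))
    print('shift units',(d/.04).round(3),'turn units',round(t/5,3),'dist',np.linalg.norm(d).round(4))
a=list(map(float,sys.argv[1:5])); units(*a)
E
python3 mv.py 0.5 0.1 0.30 12.1
```

```text
t 0.15 pos [0.1471 0.607  0.2303] head 76.38 open 0.0857 F [ 0.08  0.21 -0.09] M [-0.056  0.053 -0.074] tilt [-6.0e-04 -1.5e-03 -1.0e+00]
shift units [ -1.727 -10.242  11.56 ] turn units 12.855 dist 0.6216
```

Request:
drive_tool(
  commands="-0.6 -1.75 -10.2 11.6 8; -0.6 -1.75 -10.2 11.6 8; -0.6 -1.75 -10.2 11.6 8; -0.6 -1.75 -10.2 11.6 8; -0.6 -1.75 -10.2 11.6 8; -0.6 -1.75 -10.2 11.6 8; -0.6 -1.75 -10.2 11.6 8; -0.6 -1.75 -10.2 11.6 8",
)

```text
t: 0.82
tool_pos: [0.3379, 0.3344, 0.2688]
tool_rot: [0.73, 1.445, -0.73]
contact_force: [0.4, 0.9, 0.5]
opening: 0.0685
```

```bash
python3 mv.py 0.48 0.0 0.25 12.1;python3 mv.py 0.3914 -0.3876 0.15 12.1
```

```text
t 0.82 pos [0.3379 0.3344 0.2688] head 36.4 open 0.0685 F [0.39 0.86 0.47] M [ 0.02  -0.012  0.013] tilt [ 1.e-04  0.e+00 -1.e+00]
shift units [ 0.471 -2.101  8.838] turn units 4.859 dist 0.3639
t 0.82 pos [0.3379 0.3344 0.2688] head 36.4 open 0.0685 F [0.39 0.86 0.47] M [ 0.02  -0.012  0.013] tilt [ 1.e-04  0.e+00 -1.e+00]
shift units [ 2.97  -9.634 15.323] turn units 4.859 dist 0.7337
```

Request:
drive_tool(
  commands="-1 0 -2.1 8.8 4.85; -1 0 -2.1 8.8 4.85; -1 0 -2.1 8.8 4.85; -1 0 -2.1 8.8 4.85; -1 0 -2.1 8.8 4.85; -1 0 -2.1 8.8 4.85; -1 0 -2.1 8.8 4.85; -1 0 -2.1 8.8 4.85",
)

```text
t: 1.48
tool_pos: [0.4676, 0.0272, 0.2687]
tool_rot: [1.052, 1.301, -1.052]
contact_force: [0.5, -0.3, -0.5]
opening: 0.0852
```

```bash
python3 mv.py 0.3914 -0.3876 0.20 12.1
```

```text
t 1.48 pos [0.4676 0.0272 0.2687] head 12.11 open 0.0852 F [ 0.52 -0.3  -0.47] M [ 0.049 -0.005  0.001] tilt [ 4.e-04  1.e-04 -1.e+00]
shift units [ 1.717 -4.038  9.74 ] turn units 0.001 dist 0.4273
```

Request:
drive_tool(
  commands="-1 1.7 -4.04 9.74 0; -1 1.7 -4.04 9.74 0; -1 1.7 -4.04 9.74 0; -1 1.7 -4.04 9.74 0; -1 1.7 -4.04 9.74 0; -1 1.7 -4.04 9.74 0; -1 1.7 -4.04 9.74 0; -1 1.7 -4.04 9.74 0",
)

```text
t: 2.15
tool_pos: [0.407, -0.2962, 0.2153]
tool_rot: [1.052, 1.302, -1.052]
contact_force: [1.1, -0.3, -0.1]
opening: 0.0856
```

```bash
python3 mv.py 0.3914 -0.3876 0.20 12.1
```

```text
t 2.15 pos [ 0.407  -0.2962  0.2153] head 12.1 open 0.0856 F [ 1.07 -0.28 -0.05] M [ 0.004 -0.05  -0.037] tilt [ 2.e-04  0.e+00 -1.e+00]
shift units [ 0.382 -0.86   2.152] turn units -0.0 dist 0.094
```

Request:
drive_tool(
  commands="-1 1.13 -0.86 2.15 0; -1 1.13 -0.86 2.15 0; -1 1.13 -0.86 2.15 0; -1 1.13 -0.86 2.15 0; -1 1.13 -0.86 2.15 0; -1 1.13 -0.86 2.15 0",
)

```text
t: 2.65
tool_pos: [0.3927, -0.3851, 0.1708]
tool_rot: [1.052, 1.302, -1.051]
contact_force: [0.0, 0.5, -0.2]
opening: 0.0853
```

```bash
python3 mv.py 0.3914 -0.3876 0.038 12.1
python3 - <<'E'
from h import *
ci=ctrl.camera_info('wrist');o=ctrl.get_obs()
im,d=ctrl.get_image('wrist'); cv2.imwrite('pics/w1.png',im)
a=np.radians(12.1);X=np.array([np.cos(a),np.sin(a),0]);Y=np.array([-np.sin(a),np.cos(a),0]);Z=np.array([0,0,1.])
o0=X*.3020+Y*-.511+Z*.04
f=lambda x,y,z:o0+X*x/1e3+Y*y/1e3+Z*z/1e3
pts=[f(*q) for q in [(-32,105,30),(0,105,30),(-50,16,32),(46,16,32),(46,-16,32),(-50,-16,32),(30,89,28),(30,23,28),(-1,50,16)]]
for p in proj('wrist',np.array(pts),ci): cv2.circle(im,tuple(int(round(v)) for v in p),3,(0,255,0),1)
cv2.imwrite('pics/w1b.png',im)
E
```

```text
t 2.65 pos [ 0.3927 -0.3851  0.1708] head 12.14 open 0.0853 F [ 0.04  0.47 -0.25] M [0.035 0.054 0.013] tilt [ 2.e-04  4.e-04 -1.e+00]
shift units [ 3.32  -0.045  0.055] turn units 0.009 dist 0.1328
```

View pics/w1b.png

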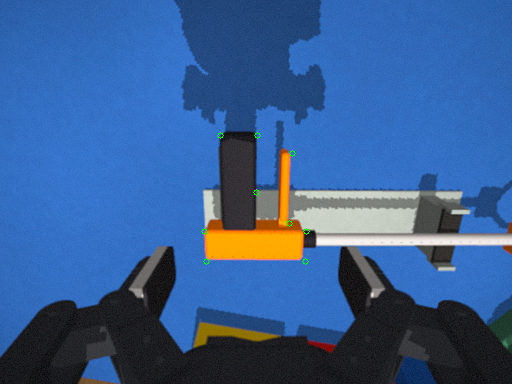

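Request:
drive_tool(
  commands="-1 0.9 -0.05 0.12 0; -1 1.8 -0.05 0.12 0; -1 2.5 -0.05 0.12 0; -1 3.0 -0.05 0.12 0; -1 3.3 -0.05 0.12 0; -1 3.32 -0.05 0.12 0; -1 3.32 -0.05 0.12 0",
)

```text
t: 3.28
tool_pos: [0.3921, -0.3904, 0.0385]
tool_rot: [1.051, 1.302, -1.051]
contact_force: [0.5, -0.7, 0.4]
opening: 0.0853
```

```bash
python3 mv.py 0.390 -0.3858 0.038 12.1
python3 - <<'E'
from h import *
im,d=ctrl.get_image('wrist'); cv2.imwrite('pics/w2.png',im)
E
```

```text
t 3.28 pos [ 0.3921 -0.3904  0.0385] head 12.19 open 0.0853 F [ 0.46 -0.75  0.37] M [-0.016 -0.005  0.022] tilt [ 4.e-04 -4.e-04 -1.e+00]
shift units [ 0.012 -0.027 -0.124] turn units 0.018 dist 0.0051
```

View pics/w2.png

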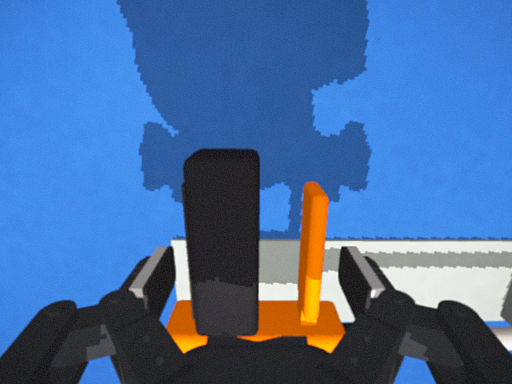

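Request:
drive_tool(
  commands="-0.9 0.02 0 -0.1 0; -0.7 0.02 0 -0.1 0; -0.55 0.02 0 -0.1 0; -0.45 0 0 -0.1 0; -0.4 0 0 -0.1 0; -0.35 0 0 -0.1 0; -0.3 0 0 -0.1 0; -0.3 0 0 -0.1 0",
  newtons=40,
)

```text
t: 4.0
tool_pos: [0.3899, -0.3882, 0.0399]
tool_rot: [1.05, 1.303, -1.054]
contact_force: [-6.9, 1.8, 12.1]
opening: 0.0563
```

```bash
python3 mv.py 0.390 -0.3858 0.038 12.1
python3 - <<'E'
from h import *
im,d=ctrl.get_image('wrist'); cv2.imwrite('pics/w3.png',im)
E
```

```text
t 4.0 pos [ 0.3899 -0.3882  0.0399] head 12.13 open 0.0563 F [-6.9   1.81 12.12] M [0.229 1.12  0.026] tilt [-0.0022 -0.0017 -1.    ]
shift units [ 0.047  0.016 -0.058] turn units 0.007 dist 0.003
```

View pics/w3.png

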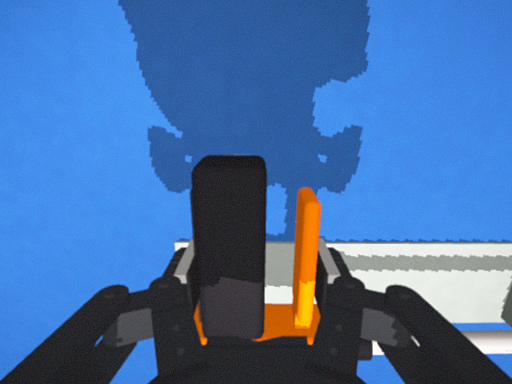

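Request:
drive_tool(
  commands="-0.3 -0.1 0 0 0; -0.3 -0.2 0 0 0; -0.3 -0.35 0 0 0; -0.3 -0.5 0 0 0; -0.3 -0.5 0 0 0",
)

```text
t: 4.47
tool_pos: [0.3913, -0.3875, 0.0591]
tool_rot: [1.051, 1.3, -1.052]
contact_force: [0.3, 0.2, -1.6]
opening: 0.0558
```

```bash
python3 mv.py 0.390 -0.3858 0.17 12.1
python3 - <<'E'
from h import *
im,d=ctrl.get_image('scene'); crop(im,100,120,230,260,4,'pics/s4.png')
E
```

```text
t 4.47 pos [ 0.3913 -0.3875  0.0591] head 12.13 open 0.0558 F [ 0.33  0.2  -1.6 ] M [ 0.037  0.121 -0.003] tilt [ 0.0014 -0.0017 -1.    ]
shift units [-2.772 -0.02  -0.042] turn units 0.007 dist 0.1109
```

View pics/s4.png

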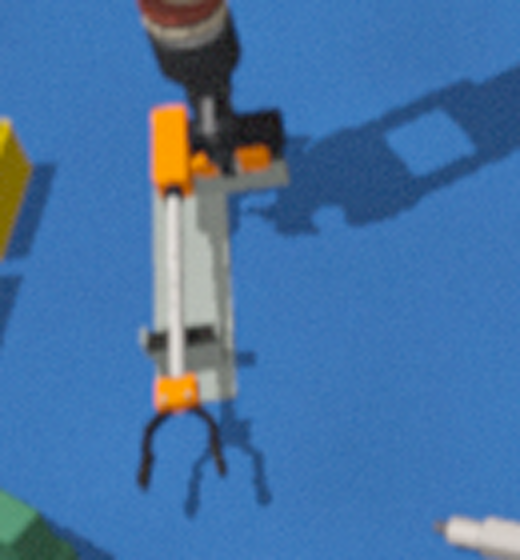

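Request:
drive_tool(
  commands="-0.3 -0.5 0 0 0; -0.3 -1 0 0 0; -0.3 -1.5 0 0 0; -0.3 -2.0 0 0 0; -0.3 -2.4 0 0 0; -0.3 -2.6 0 0 0; -0.3 -2.6 0 0 0",
)

```text
t: 5.1
tool_pos: [0.3915, -0.3879, 0.164]
tool_rot: [1.05, 1.298, -1.052]
contact_force: [0.5, 0.0, -2.0]
opening: 0.0561
```

```bash
python3 mv.py 0.48 -0.2 0.16 90
python3 - <<'E'
from h import *
im,d=ctrl.get_image('scene'); crop(im,100,120,230,260,4,'pics/s5.png')
ci=ctrl.camera_info('wrist')
im,d=ctrl.get_image('wrist'); cv2.imwrite('pics/w5.png',im); np.save('pics/w5.npy',d)
hsv=cv2.cvtColor(im,cv2.COLOR_BGR2HSV)
vv,uu=np.mgrid[:384,:512];p,_=und('wrist',np.c_[uu.ravel(),vv.ravel()],ci)
P=((np.c_[p,np.ones(len(p))]*d.ravel()[:,None])@ci['T'][:3,:3].T+ci['T'][:3,3]).reshape(384,512,3)
o=ctrl.get_obs();R=cv2.Rodrigues(o['tool_rot'])[0]
Q=(P-o['tool_pos'])@R
tube=(hsv[...,1]<60)&(hsv[...,2]>130)&(abs(P[...,2]-o['tool_pos'][2])<.05)&(Q[...,1]>.04)
q=Q[tube]; print(len(q)); 
l=np.polyfit(q[:,1],q[:,0],1); print('tube tool-x vs y slope',l); l=np.polyfit(q[:,1],q[:,2],1);print('tool-z vs y',l,q[:,1].min(),q[:,1].max())
E
```

```text
t 5.1 pos [ 0.3915 -0.3879  0.164 ] head 12.13 open 0.0561 F [ 0.51  0.04 -1.99] M [ 0.012  0.092 -0.003] tilt [ 0.0026 -0.0032 -1.    ]
shift units [ 0.091  3.15  -4.127] turn units -15.574 dist 0.2077
857
tube tool-x vs y slope [ 0.02469156 -0.02387136]
tool-z vs y [-0.01403795  0.04952306] 0.06105435040326325 0.14503694520689472
```

View pics/w5.png

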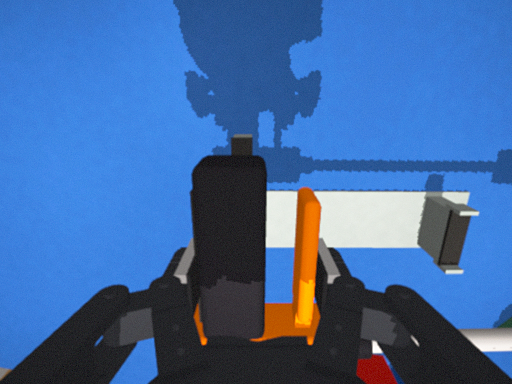

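Request:
drive_tool(
  commands="-0.3 0 0.08 -0.1 -0.3; -0.3 0 0.2 -0.3 -0.9; -0.3 0 0.4 -0.55 -1.7; -0.3 0 0.6 -0.8 -2.6; -0.3 0 0.8 -1.1 -3.5; -0.3 0 1.0 -1.4 -4.4; -0.3 0 1.2 -1.7 -5.3; -0.3 0 1.4 -2.0 -6.2",
)

```text
t: 5.87
tool_pos: [0.4282, -0.2953, 0.1598]
tool_rot: [0.636, 1.479, -0.635]
contact_force: [0.6, -0.8, -2.1]
opening: 0.0557
```

```bash
python3 mv.py 0.488 -0.17 0.16 89.5
```

```text
t 5.87 pos [ 0.4282 -0.2953  0.1598] head 43.42 open 0.0557 F [ 0.59 -0.76 -2.11] M [-0.038  0.168  0.036] tilt [-0.0022  0.0022 -1.    ]
shift units [-0.     3.239 -1.247] turn units -9.216 dist 0.1388
```

Request:
drive_tool(
  commands="-0.3 0 0.4 -0.15 -1.1; -0.3 0 0.8 -0.3 -2.2; -0.3 0 1.2 -0.5 -3.3; -0.3 0 1.6 -0.65 -4.4; -0.3 0 2.0 -0.8 -5.5; -0.3 0 2.4 -0.95 -6.6; -0.3 0 2.7 -1.1 -7.6; -0.3 0 2.9 -1.2 -8.4",
)

```text
t: 6.53
tool_pos: [0.4801, -0.1806, 0.1599]
tool_rot: [0.063, 1.572, -0.06]
contact_force: [-0.4, -1.2, -1.9]
opening: 0.0563
```

```bash
python3 mv.py 0.488 -0.17 0.16 89.5
```

```text
t 6.53 pos [ 0.4801 -0.1806  0.1599] head 85.5 open 0.0563 F [-0.44 -1.16 -1.85] M [-0.176  0.05  -0.038] tilt [-0.0024  0.0018 -1.    ]
shift units [-0.002  0.279  0.177] turn units -0.8 dist 0.0132
```

Now turn fully and lower partway (jaws to about 50 mm), then look.

Request:
drive_tool(
  commands="-0.3 0.2 0.2 0.1 -0.5; -0.3 0.5 0.28 0.18 -0.8; -0.3 0.9 0.28 0.18 -0.8; -0.3 1.3 0.28 0.18 -0.8; -0.3 1.7 0.28 0.18 -0.8; -0.3 2.1 0.28 0.18 -0.8; -0.3 2.3 0.28 0.18 -0.8; -0.3 2.4 0.28 0.18 -0.8",
)

```text
t: 7.2
tool_pos: [0.4866, -0.1711, 0.0626]
tool_rot: [0.014, 1.576, -0.01]
contact_force: [-0.1, -0.2, -2.3]
opening: 0.0558
```

```bash
python3 mv.py 0.488 -0.17 0.02 89.5
python3 - <<'E'
from h import *
for n in('top','scene'):
    im,d=ctrl.get_image(n); cv2.imwrite(f'pics/{n}6.png',im); np.save(f'pics/{n}6.npy',d)
    crop(im,*((100,100,300,250) if n=='top' else (200,110,400,260)),4,f'pics/{n}6c.png')
E
```

```text
t 7.2 pos [ 0.4866 -0.1711  0.0626] head 89.14 open 0.0558 F [-0.09 -0.25 -2.26] M [-0.164  0.06   0.02 ] tilt [-0.0047  0.0024 -1.    ]
shift units [1.064 0.026 0.039] turn units -0.072 dist 0.0426
```

View pics/top6c.png

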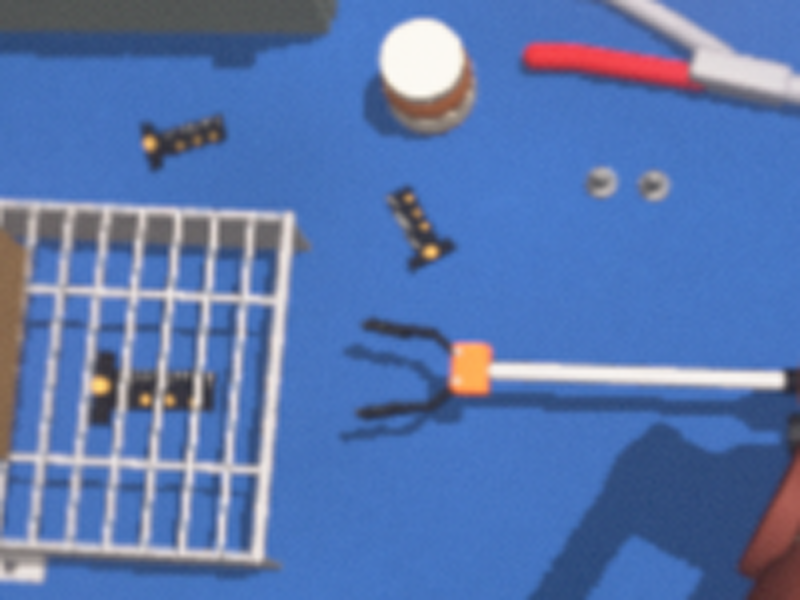

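View pics/scene6c.png

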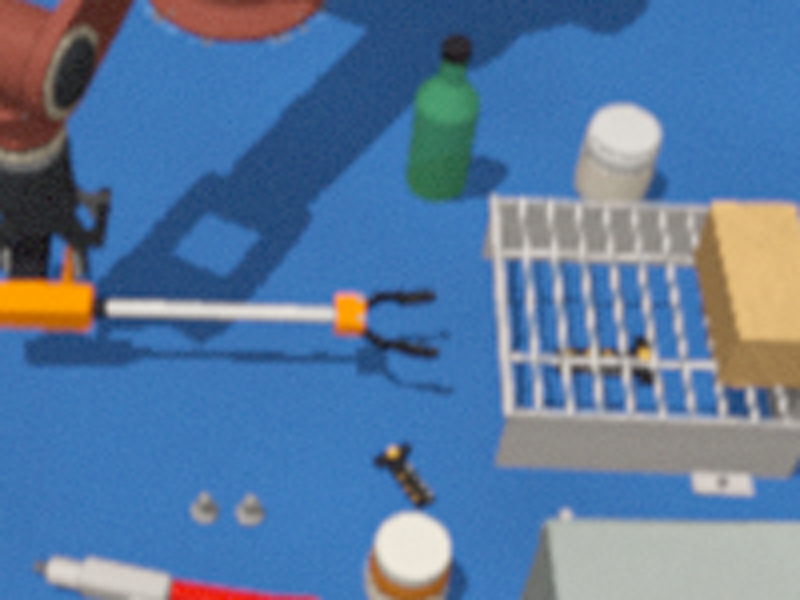

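```bash
cat > tube.py <<'E'
import sys
from h import *
def tube(n,im,z,ylo=-0.13,yhi=0.13):
    ci=ctrl.camera_info(n); hsv=cv2.cvtColor(im,cv2.COLOR_BGR2HSV)
    m=(hsv[...,1]<70)&(hsv[...,2]>140); U=np.argwhere(m)[:,::-1]
    X=onplane(n,U,z,ci); k=(X[:,0]>.49)&(X[:,0]<.58)&(X[:,1]>ylo)&(X[:,1]<yhi); X=X[k]
    l=np.polyfit(X[:,1],X[:,0],1)
    r=X[:,0]-np.polyval(l,X[:,1]); X=X[abs(r)<.01]; l=np.polyfit(X[:,1],X[:,0],1)
    m=(hsv[...,0]>5)&(hsv[...,0]<20)&(hsv[...,1]>130)&(hsv[...,2]>120);U=np.argwhere(m)[:,::-1]
    Y=onplane(n,U,z,ci); k=(abs(Y[:,0]-.535)<.035); Yh=Y[k&(Y[:,1]>0)&(Y[:,1]<.25)]
    print(n,len(X),'heading',round(90-np.degrees(np.arctan(l[0])),2),'x at y=0',round(l[1],4),'x at jaw/gauge y=.33',np.polyval(l,.33).round(4),'head y range',Yh[:,1].min().round(4),Yh[:,1].max().round(4),'head x',Yh[:,0].mean().round(4),Yh[:,1].mean().round(4))
if __name__=='__main__':
    for n in('top','scene'): tube(n,cv2.imread(f'pics/{n}{sys.argv[1]}.png'),float(sys.argv[2]))
E
python3 tube.py 6 0.081
```

```text
top 353 heading 88.8 x at y=0 0.54 x at jaw/gauge y=.33 0.547 head y range 0.0961 0.1184 head x 0.5412 0.1061
scene 243 heading 89.13 x at y=0 0.5407 x at jaw/gauge y=.33 0.5457 head y range 0.0951 0.121 head x 0.5431 0.1061
```

Request:
drive_tool(
  commands="-0.3 0.3 0 0 -0.1; -0.3 0.6 0 0 -0.25; -0.3 0.85 0 0 -0.25; -0.3 1.0 0 0 -0.25; -0.3 1.1 0 0 -0.25; -0.3 1.15 0 0 -0.25; -0.3 1.17 0 0 -0.25; -0.3 1.17 0 0 -0.25",
)

```text
t: 7.97
tool_pos: [0.4888, -0.1721, 0.0191]
tool_rot: [-0.005, 1.571, 0.005]
contact_force: [0.6, -0.0, -2.8]
opening: 0.0554
```

```bash
python3 mv.py 0.488 -0.17 0.0 90
python3 - <<'E'
from h import *
for n in('top','scene'):
    im,d=ctrl.get_image(n); cv2.imwrite(f'pics/{n}7.png',im); np.save(f'pics/{n}7.npy',d)
E
python3 tube.py 7 0.033
```

```text
t 7.97 pos [ 0.4888 -0.1721  0.0191] head 90.38 open 0.0554 F [ 0.65 -0.04 -2.78] M [-0.147  0.031 -0.007] tilt [ 3.e-04 -2.e-04 -1.e+00]
shift units [ 0.477  0.053 -0.019] turn units 0.075 dist 0.0192
top 350 heading 90.33 x at y=0 0.5387 x at jaw/gauge y=.33 0.5368 head y range 0.097 0.1207 head x 0.5387 0.1071
scene 233 heading 89.22 x at y=0 0.5365 x at jaw/gauge y=.33 0.541 head y range 0.095 0.1211 head x 0.5384 0.1074
```

Request:
drive_tool(
  commands="-0.3 0.05 0 -0.04 0; -0.3 0.1 0 -0.04 0; -0.3 0.15 0 -0.04 0; -0.3 0.2 0 -0.04 0; -0.3 0.2 0 -0.04 0",
)

```text
t: 8.48
tool_pos: [0.4866, -0.1718, 0.0104]
tool_rot: [-0.005, 1.572, 0.005]
contact_force: [-1.0, 0.5, -2.5]
opening: 0.056
```

```bash
python3 mv.py 0.4875 -0.17 0.0 90
```

```text
t 8.48 pos [ 0.4866 -0.1718  0.0104] head 90.38 open 0.056 F [-1.03  0.46 -2.52] M [-0.157  0.117  0.009] tilt [-9.e-04  4.e-04 -1.e+00]
shift units [0.26  0.046 0.024] turn units 0.075 dist 0.0106
```

Request:
drive_tool(
  commands="-0.3 0.03 0 0 0; -0.3 0.06 0 0 0; -0.3 0.09 0 0 0; -0.3 0.12 0 0 0; -0.3 0.12 0 0 0",
)

```text
t: 8.9
tool_pos: [0.4868, -0.1719, 0.0059]
tool_rot: [-0.005, 1.571, 0.005]
contact_force: [-0.5, -0.4, -1.7]
opening: 0.0559
```

```bash
python3 mv.py 0.4875 -0.17 0.0 90
```

```text
t 8.9 pos [ 0.4868 -0.1719  0.0059] head 90.38 open 0.0559 F [-0.49 -0.38 -1.7 ] M [-0.143  0.018  0.007] tilt [-5.e-04  2.e-04 -1.e+00]
shift units [0.147 0.048 0.018] turn units 0.075 dist 0.0062
```

Request:
drive_tool(
  commands="-0.3 0.025 0 0 0; -0.3 0.05 0 0 0; -0.3 0.075 0 0 0; -0.3 0.075 0 0 0",
)

```text
t: 9.23
tool_pos: [0.4868, -0.1719, 0.0029]
tool_rot: [-0.005, 1.571, 0.005]
contact_force: [-0.1, -0.3, -2.3]
opening: 0.056
```

```bash
python3 mv.py 0.4875 -0.17 0.0 90
```

```text
t 9.23 pos [ 0.4868 -0.1719  0.0029] head 90.38 open 0.056 F [-0.14 -0.25 -2.26] M [-0.163  0.116 -0.039] tilt [-4.e-04  2.e-04 -1.e+00]
shift units [0.073 0.049 0.018] turn units 0.075 dist 0.0036
```

Request:
drive_tool(
  commands="-0.3 0.02 0 0 0; -0.3 0.04 0 0 0; -0.3 0.06 0 0 0; -0.3 0.06 0 0 0",
)

```text
t: 9.57
tool_pos: [0.487, -0.172, 0.0007]
tool_rot: [-0.005, 1.571, 0.005]
contact_force: [-0.3, -0.1, -1.5]
opening: 0.0557
```

```bash
python3 mv.py 0.4875 -0.17 0.0 90
python3 - <<'E'
from h import *
im,d=ctrl.get_image('wrist'); cv2.imwrite('pics/w8.png',im); np.save('pics/w8.npy',d)
im,d=ctrl.get_image('scene'); crop(im,180,150,340,240,5,'pics/s8.png')
E
```

```text
t 9.57 pos [ 0.487  -0.172   0.0007] head 90.36 open 0.0557 F [-0.31 -0.06 -1.54] M [ 0.085 -0.023  0.019] tilt [-0.e+00  3.e-04 -1.e+00]
shift units [0.018 0.05  0.014] turn units 0.072 dist 0.0022
```

View pics/s8.png

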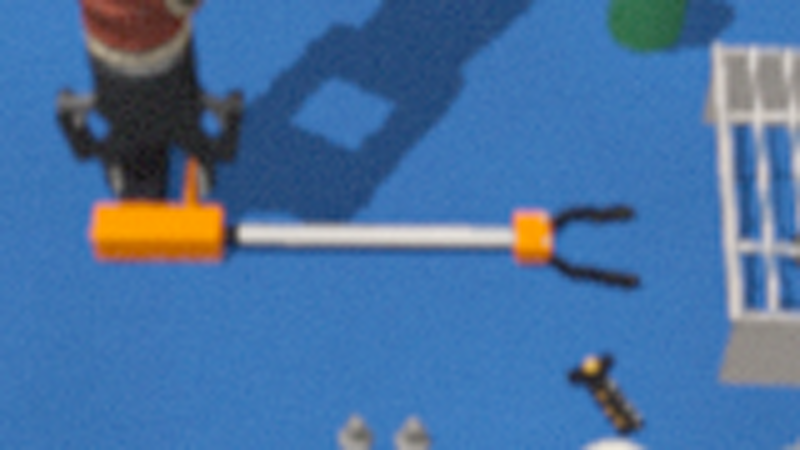

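View pics/w8.png

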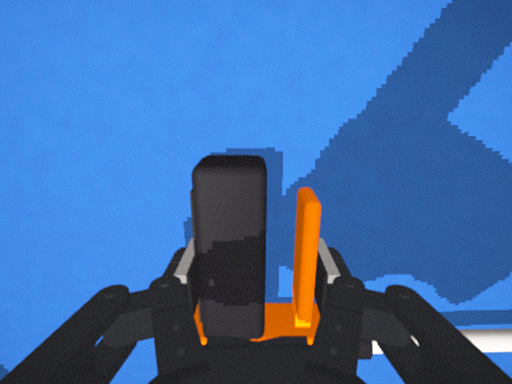

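Request:
drive_tool(
  commands="-0.3 0.015 0 0 0; -0.3 0.03 0 0 0; -0.3 0.03 0 0 0",
)

```text
t: 9.92
tool_pos: [0.4872, -0.1721, -0.0]
tool_rot: [-0.005, 1.571, 0.005]
contact_force: [-1.0, -1.0, 1.6]
opening: 0.0554
```

```bash
python3 mv.py 0.4875 -0.17 0.0 90
```

```text
t 9.92 pos [ 0.4872 -0.1721 -0.    ] head 90.37 open 0.0554 F [-1.05 -1.    1.63] M [ 0.197  0.103 -0.007] tilt [ 3.e-04 -0.e+00 -1.e+00]
shift units [-0.     0.053  0.008] turn units 0.074 dist 0.0021
```

Request:
drive_tool(
  commands="-0.33 0.005 0 0 0; -0.36 0.01 0 0 0; -0.38 0.015 0 0 0; -0.38 0.015 0 0 0; -0.38 0.015 0.05 0 0; -0.38 0.015 0.15 0 0; -0.38 0.015 0.25 0 0; -0.38 0.015 0.25 0 0",
)

```text
t: 10.58
tool_pos: [0.4873, -0.1617, -0.0007]
tool_rot: [-0.006, 1.57, 0.005]
contact_force: [0.0, -0.5, 1.8]
opening: 0.059
```

```bash
python3 mv.py 0.4865 -0.01 0.0 90
python3 - <<'E'
from h import *
for n in('top','scene'):
    im,d=ctrl.get_image(n); cv2.imwrite(f'pics/{n}9.png',im)
    crop(im,*((100,150,300,250) if n=='top' else (200,110,400,260)),4,f'pics/{n}9c.png')
E
python3 tube.py 9 0.022
```

```text
t 10.58 pos [ 0.4873 -0.1617 -0.0007] head 90.38 open 0.059 F [ 0.01 -0.48  1.82] M [ 0.067 -0.127 -0.09 ] tilt [ 1.e-03 -4.e-04 -1.e+00]
shift units [-0.02   3.793  0.005] turn units 0.076 dist 0.1517
top 340 heading 89.88 x at y=0 0.5363 x at jaw/gauge y=.33 0.537 head y range 0.1037 0.1276 head x 0.5358 0.1158
scene 220 heading 90.78 x at y=0 0.5392 x at jaw/gauge y=.33 0.5347 head y range 0.1025 0.1293 head x 0.5398 0.116
```

View pics/top9c.png

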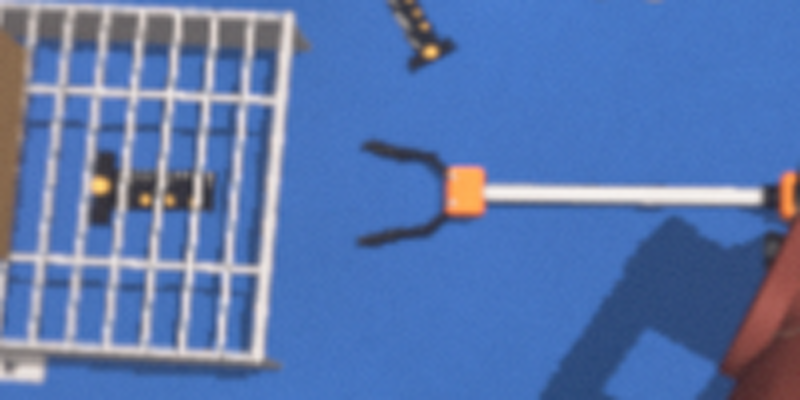

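Request:
drive_tool(
  commands="-0.38 0 0.1 0 0; -0.38 0 0.3 0 0; -0.38 0 0.5 0 0; -0.38 0 0.75 0 0; -0.38 0 1.0 0 0; -0.38 0 1.25 0 0; -0.38 0 1.4 0 0; -0.38 0 1.5 0 0",
)

```text
t: 11.35
tool_pos: [0.4867, -0.1011, -0.0007]
tool_rot: [-0.007, 1.57, 0.006]
contact_force: [-0.6, -5.1, 4.5]
opening: 0.0591
```

```bash
python3 mv.py 0.4865 -0.01 0.0 90
```

```text
t 11.35 pos [ 0.4867 -0.1011 -0.0007] head 90.45 open 0.0591 F [-0.57 -5.1   4.49] M [-0.474 -0.018 -0.077] tilt [ 5.e-04 -6.e-04 -1.e+00]
shift units [-0.02   2.279  0.012] turn units 0.089 dist 0.0911
```

Request:
drive_tool(
  commands="-0.38 -0.015 0 0 0; -0.38 -0.015 0.1 0 0; -0.38 -0.015 0.2 0 0; -0.38 -0.015 0.3 0 0",
)

```text
t: 11.68
tool_pos: [0.4861, -0.0898, -0.0007]
tool_rot: [-0.005, 1.571, 0.005]
contact_force: [-1.0, -2.2, 1.7]
opening: 0.059
```

```bash
python3 mv.py 0.4865 -0.01 0.0 90
```

```text
t 11.68 pos [ 0.4861 -0.0898 -0.0007] head 90.35 open 0.059 F [-0.96 -2.17  1.69] M [-0.252 -0.106 -0.048] tilt [-7.e-04  2.e-04 -1.e+00]
shift units [-0.017  1.994  0.022] turn units 0.07 dist 0.0798
```

Request:
drive_tool(
  commands="-0.38 -0.005 0.15 0 0; -0.38 -0.005 0.3 0 0; -0.38 -0.005 0.5 0 0; -0.38 -0.005 0.7 0 0; -0.38 -0.005 0.9 0 0; -0.38 -0.005 1.05 0 0; -0.38 -0.005 1.2 0 0; -0.38 -0.005 1.2 0 0",
)

```text
t: 12.35
tool_pos: [0.4857, -0.0405, -0.0006]
tool_rot: [-0.005, 1.572, 0.007]
contact_force: [1.0, 0.3, -1.0]
opening: 0.0587
```

```bash
python3 mv.py 0.4865 -0.01 0.0 90
python3 - <<'E'
from h import *
for n in('top','scene'):
    im,d=ctrl.get_image(n); cv2.imwrite(f'pics/{n}10.png',im)
    crop(im,*((100,160,230,235) if n=='top' else (280,150,400,240)),6,f'pics/{n}10c.png')
E
```

```text
t 12.35 pos [ 0.4857 -0.0405 -0.0006] head 90.45 open 0.0587 F [ 0.96  0.32 -0.95] M [ 0.193 -0.043  0.034] tilt [-9.0e-04  1.3e-03 -1.0e+00]
shift units [-0.014  0.761  0.027] turn units 0.089 dist 0.0305
```

View pics/top10c.png

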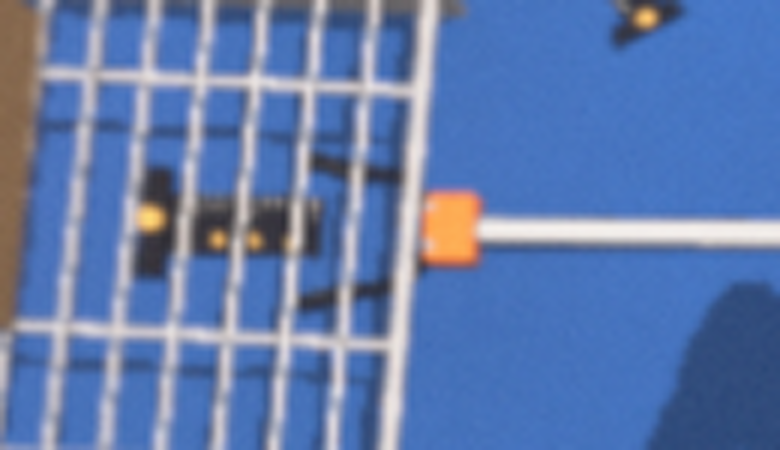

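View pics/scene10c.png

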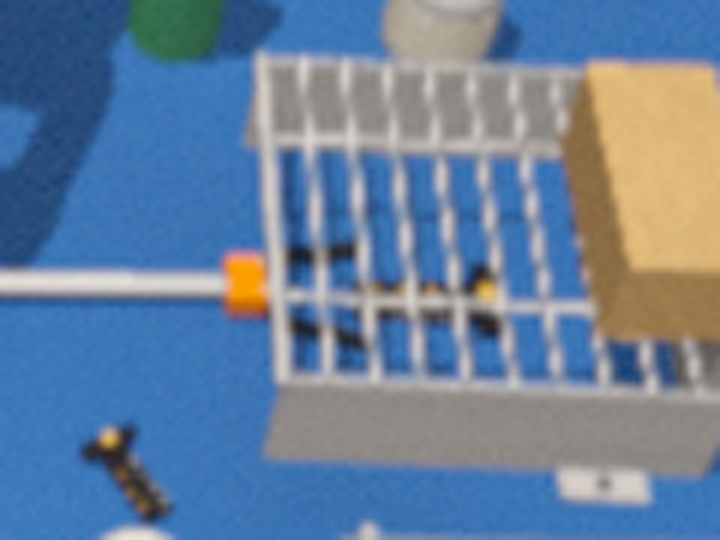

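Request:
drive_tool(
  commands="-0.38 0.005 0.1 0 0; -0.38 0.01 0.25 0 0; -0.38 0.01 0.4 0 0; -0.38 0.01 0.55 0 0; -0.38 0.01 0.7 0 0; -0.38 0.01 0.85 0 0; -0.38 0.01 0.85 0 0",
)

```text
t: 13.03
tool_pos: [0.4859, -0.0068, -0.0006]
tool_rot: [-0.005, 1.571, 0.007]
contact_force: [-0.4, 0.7, -0.3]
opening: 0.0587
```

```bash
python3 mv.py 0.4865 -0.01 0.0 90
python3 - <<'E'
from h import *
for n in('top','scene'):
    im,d=ctrl.get_image(n); cv2.imwrite(f'pics/{n}11.png',im)
    crop(im,*((100,160,230,235) if n=='top' else (280,150,400,240)),6,f'pics/{n}11c.png')
E
```

```text
t 13.03 pos [ 0.4859 -0.0068 -0.0006] head 90.43 open 0.0587 F [-0.35  0.67 -0.32] M [ 0.194 -0.051  0.018] tilt [ 1.e-04  8.e-04 -1.e+00]
shift units [-0.016 -0.081  0.016] turn units 0.086 dist 0.0034
```

View pics/top11c.png

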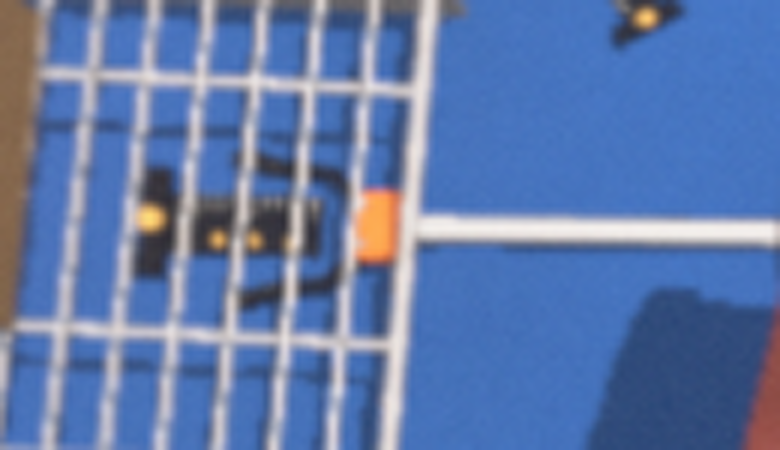

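View pics/scene11c.png

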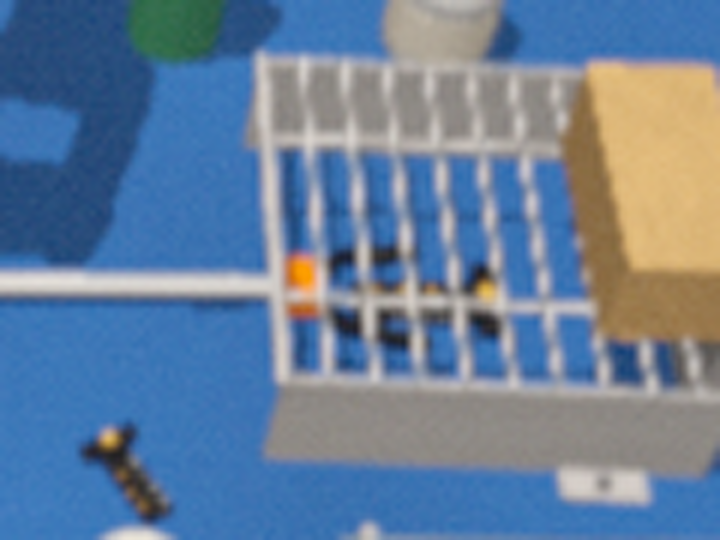

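Request:
drive_tool(
  commands="-0.35 -0.006 -0.015 0 0; -0.32 -0.012 -0.03 0 0; -0.29 -0.018 -0.05 0 0; -0.26 -0.024 -0.065 0 0; -0.22 -0.03 -0.085 0 0; -0.19 -0.036 -0.1 0 0; -0.15 -0.042 -0.12 0 0; -0.12 -0.047 -0.13 0 0",
  newtons=29,
)

```text
t: 13.8
tool_pos: [0.4862, -0.0135, 0.0015]
tool_rot: [-0.005, 1.57, 0.005]
contact_force: [0.9, -0.9, -0.3]
opening: 0.0483
```

```bash
python3 mv.py 0.4865 -0.01 0.0 90
```

```text
t 13.8 pos [ 0.4862 -0.0135  0.0015] head 90.36 open 0.0483 F [ 0.89 -0.86 -0.29] M [ 0.15  -0.192 -0.028] tilt [ 5.e-04 -2.e-04 -1.e+00]
shift units [0.036 0.088 0.009] turn units 0.072 dist 0.0038
```

Request:
drive_tool(
  commands="-0.1 -0.004 -0.01 0 0; -0.08 -0.007 -0.02 0 0; -0.06 -0.01 -0.03 0 0; -0.04 -0.013 -0.04 0 0; -0.02 -0.015 -0.045 0 0; 0 -0.015 -0.045 0 0; 0.02 -0.015 -0.045 0 0; 0.04 -0.015 -0.045 0 0",
  newtons=29,
)

```text
t: 14.47
tool_pos: [0.4862, -0.0151, 0.0022]
tool_rot: [-0.006, 1.57, 0.005]
contact_force: [-0.9, -1.2, 3.0]
opening: 0.0437
```

```bash
python3 mv.py 0.4865 -0.01 0.0 90
```

```text
t 14.47 pos [ 0.4862 -0.0151  0.0022] head 90.4 open 0.0437 F [-0.9  -1.2   3.02] M [ 0.027 -0.013  0.132] tilt [ 5.e-04 -3.e-04 -1.e+00]
shift units [0.054 0.129 0.008] turn units 0.079 dist 0.0056
```

Request:
drive_tool(
  commands="0.06 -0.01 0 0 0; 0.08 -0.01 0 0 0; 0.1 -0.01 0 0 0; 0.1 -0.01 0 0 0",
  newtons=29,
)

```text
t: 14.8
tool_pos: [0.4859, -0.015, 0.0022]
tool_rot: [-0.005, 1.571, 0.005]
contact_force: [-0.0, -1.2, 0.9]
opening: 0.0438
```

```bash
python3 mv.py 0.4865 -0.01 0.0 90;  python3 - <<'E'
from h import *
for n in('top','scene'):
    im,d=ctrl.get_image(n); cv2.imwrite(f'pics/{n}12.png',im)
    crop(im,*((100,160,230,235) if n=='top' else (280,150,400,240)),6,f'pics/{n}12c.png')
E
```

```text
t 14.8 pos [ 0.4859 -0.015   0.0022] head 90.37 open 0.0438 F [-0.03 -1.2   0.92] M [ 0.02  -0.148 -0.011] tilt [-1.e-04  0.e+00 -1.e+00]
shift units [0.054 0.125 0.016] turn units 0.074 dist 0.0055
```

View pics/top12c.png

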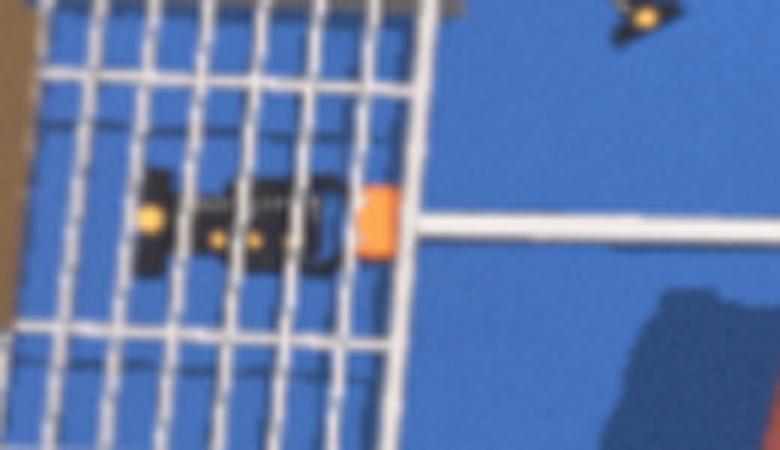

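View pics/scene12c.png

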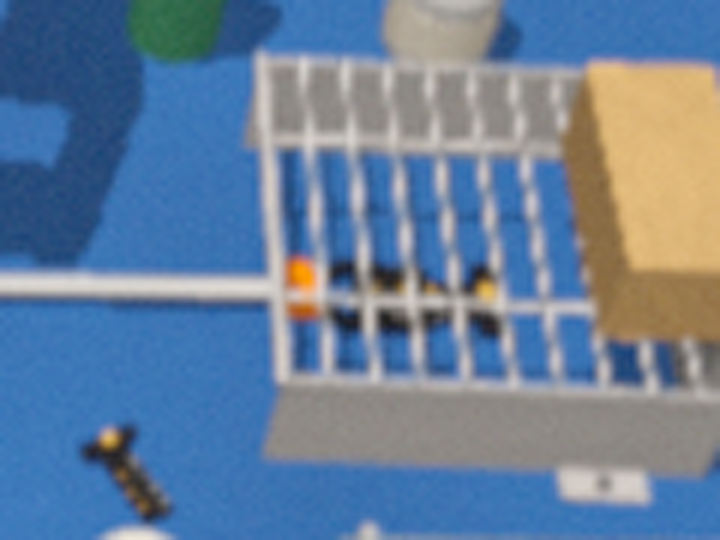

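Request:
drive_tool(
  commands="0.1 0 -0.03 0 0; 0.1 0 -0.1 0 0; 0.1 0 -0.2 0 0; 0.1 0 -0.3 0 0; 0.1 0 -0.4 0 0; 0.1 0 -0.5 0 0; 0.1 0 -0.6 0 0; 0.1 0 -0.7 0 0",
)

```text
t: 15.57
tool_pos: [0.486, -0.0433, 0.0022]
tool_rot: [-0.005, 1.571, 0.005]
contact_force: [-0.2, 5.3, 3.3]
opening: 0.0436
```

```bash
python3 mv.py 0.4865 -0.215 0.0 90;  python3 - <<'E'
from h import *
im,d=ctrl.get_image('top'); cv2.imwrite(f'pics/top13.png',im)
crop(im,100,160,230,235,6,f'pics/top13c.png')
E
```

```text
t 15.57 pos [ 0.486  -0.0433  0.0022] head 90.36 open 0.0436 F [-0.25  5.27  3.28] M [ 1.007 -0.102  0.113] tilt [-2.e-04  4.e-04 -1.e+00]
shift units [ 0.053 -4.292 -0.015] turn units 0.073 dist 0.1717
```

View pics/top13c.png

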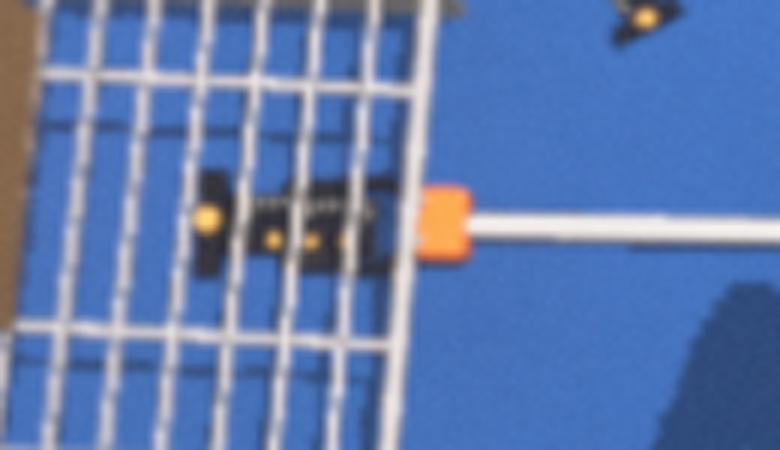

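Request:
drive_tool(
  commands="0.1 -0.005 -0.1 0 0; 0.1 -0.005 -0.25 0 0; 0.1 -0.005 -0.4 0 0; 0.1 -0.005 -0.55 0 0; 0.1 -0.005 -0.7 0 0; 0.1 -0.005 -0.85 0 0; 0.1 -0.005 -1.0 0 0; 0.1 -0.005 -1.15 0 0",
)

```text
t: 16.28
tool_pos: [0.4862, -0.0897, 0.0022]
tool_rot: [-0.005, 1.571, 0.005]
contact_force: [-0.6, 2.2, 1.3]
opening: 0.0435
```

Request:
drive_tool(
  commands="0.1 0 -0.15 0 0; 0.1 0 -0.3 0 0; 0.1 0 -0.45 0 0; 0.1 0 -0.6 0 0; 0.1 0 -0.75 0 0; 0.1 0 -0.9 0 0; 0.1 0 -1.05 0 0; 0.1 0 -1.2 0 0",
)

```text
t: 16.95
tool_pos: [0.4866, -0.1377, 0.0023]
tool_rot: [-0.005, 1.571, 0.005]
contact_force: [-0.8, 1.7, -0.8]
opening: 0.0436
```

```bash
python3 mv.py 0.4865 -0.215 0.0 90;  python3 - <<'E'
from h import *
im,d=ctrl.get_image('top'); cv2.imwrite(f'pics/top14.png',im)
crop(im,100,140,300,260,4,f'pics/top14c.png')
E
```

```text
t 16.95 pos [ 0.4866 -0.1377  0.0023] head 90.37 open 0.0436 F [-0.83  1.67 -0.82] M [ 0.784 -0.047  0.096] tilt [-4.e-04 -0.e+00 -1.e+00]
shift units [ 0.058 -1.933 -0.014] turn units 0.075 dist 0.0774
```

View pics/top14c.png

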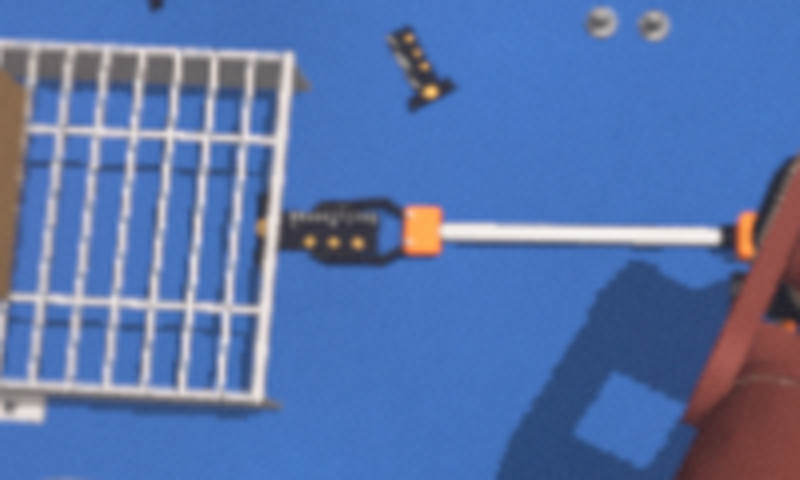

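Request:
drive_tool(
  commands="0.1 0.003 -0.15 0 0; 0.1 0.005 -0.3 0 0; 0.1 0.005 -0.45 0 0; 0.1 0.005 -0.6 0 0; 0.1 0.005 -0.75 0 0; 0.1 0.005 -0.9 0 0; 0.1 0.005 -1.05 0 0; 0.1 0.005 -1.2 0 0",
)

```text
t: 17.67
tool_pos: [0.487, -0.1857, 0.0023]
tool_rot: [-0.005, 1.571, 0.005]
contact_force: [1.0, 2.6, 0.1]
opening: 0.0435
```

Request:
drive_tool(
  commands="0.1 0 -0.15 0 0; 0.1 0 -0.3 0 0; 0.1 0 -0.45 0 0; 0.1 0 -0.6 0 0; 0.1 0 -0.75 0 0; 0.1 0 -0.88 0 0; 0.1 0 -0.95 0 0; 0.1 0 -0.95 0 0",
)

```text
t: 18.33
tool_pos: [0.4873, -0.2242, 0.0023]
tool_rot: [-0.006, 1.571, 0.004]
contact_force: [-1.0, -2.0, -0.4]
opening: 0.0433
```

```bash
python3 mv.py 0.4865 -0.215 0.0 90;  python3 - <<'E'
from h import *
im,d=ctrl.get_image('top'); cv2.imwrite(f'pics/top15.png',im)
crop(im,100,140,300,260,4,f'pics/top15c.png')
E
```

```text
t 18.33 pos [ 0.4873 -0.2242  0.0023] head 90.35 open 0.0433 F [-1.05 -2.02 -0.41] M [0.224 0.1   0.121] tilt [-0.     -0.0013 -1.    ]
shift units [ 0.058  0.229 -0.018] turn units 0.071 dist 0.0095
```

View pics/top15c.png

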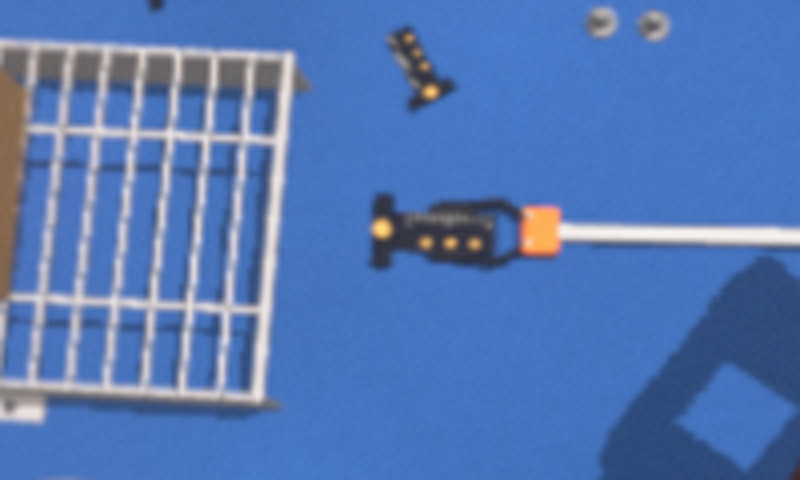

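Request:
drive_tool(
  commands="0 0 0 0 0; -0.05 0.008 0.02 0 0; -0.12 0.02 0.055 0 0; -0.19 0.032 0.09 0 0; -0.26 0.045 0.12 0 0; -0.32 0.055 0.155 0 0; -0.37 0.063 0.18 0 0; -0.37 0.065 0.18 0 0",
)

```text
t: 19.05
tool_pos: [0.4871, -0.2153, -0.0005]
tool_rot: [-0.005, 1.571, 0.006]
contact_force: [-0.2, 0.4, -0.1]
opening: 0.0584
```

```bash
python3 mv.py 0.4865 -0.215 0.0 90;  python3 - <<'E'
from h import *
im,d=ctrl.get_image('top'); cv2.imwrite(f'pics/top16.png',im)
crop(im,100,140,300,260,4,f'pics/top16c.png')
E
```

```text
t 19.05 pos [ 0.4871 -0.2153 -0.0005] head 90.39 open 0.0584 F [-0.22  0.36 -0.09] M [ 0.291 -0.017  0.085] tilt [-4.e-04  5.e-04 -1.e+00]
shift units [-0.013  0.009 -0.015] turn units 0.078 dist 0.0009
```

View pics/top16c.png

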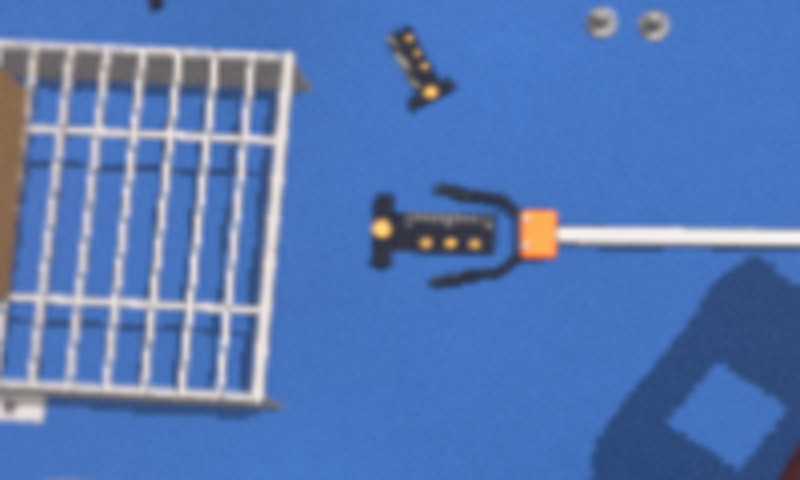

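Request:
drive_tool(
  commands="-0.39 0.01 0.01 0 0; -0.41 0.012 0.025 0 0; -0.43 0.015 0.04 0 0; -0.45 0.018 0.05 0 0; -0.5 0.02 0.06 0 0; -0.6 0.02 0.06 0 0; -0.75 0.02 0.06 0 0; -0.9 0.02 0.06 0 0",
)

```text
t: 19.77
tool_pos: [0.4875, -0.2136, -0.0009]
tool_rot: [-0.005, 1.57, 0.005]
contact_force: [-0.7, -0.7, -0.2]
opening: 0.0811
```

Request:
drive_tool(
  commands="-1 0 0 0 0; -1 0 0 0 0; -1 0 0 0 0; -1 0 0 0 0",
)

```text
t: 20.1
tool_pos: [0.4873, -0.2135, -0.0011]
tool_rot: [-0.005, 1.571, 0.005]
contact_force: [0.1, -0.0, -0.4]
opening: 0.0854
```

```bash
python3 mv.py 0.4865 -0.215 0.0 90;  python3 - <<'E'
from h import *
im,d=ctrl.get_image('wrist'); cv2.imwrite(f'pics/w17.png',im)
E
```

```text
t 20.1 pos [ 0.4873 -0.2135 -0.0011] head 90.37 open 0.0854 F [ 0.12 -0.01 -0.41] M [ 0.007 -0.033 -0.011] tilt [ 0. -0. -1.]
shift units [-0.028 -0.038 -0.019] turn units 0.074 dist 0.002
```

View pics/w17.png

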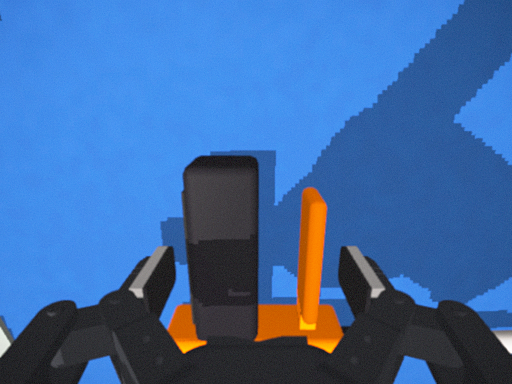

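Both fingers are clear of the grip and trigger. Next I raise the arm straight up.

Request:
drive_tool(
  commands="-1 -0.2 0 0 0; -1 -0.6 0 0 0; -1 -1.2 0 0 0; -1 -2 0 0 0; -1 -3 0 0 0; -1 -4 0 0 0; -1 -5 0 0 0; -1 -5 0 0 0",
)

```text
t: 20.82
tool_pos: [0.4915, -0.216, 0.2103]
tool_rot: [-0.013, 1.556, -0.002]
contact_force: [1.0, -0.1, 1.9]
opening: 0.0852
```

Request:
drive_tool(
  commands="-1 0 -1 -1 0; -1 0 -2 -1 0; -1 0 -2 -1 0; -1 0 -2 -1 0; -1 0 -2 -1 0",
)

```text
t: 21.23
tool_pos: [0.4477, -0.2938, 0.199]
tool_rot: [-0.004, 1.571, 0.004]
contact_force: [0.9, -0.2, -1.4]
opening: 0.0853
```

Run:
```python
from h import *
for n in('top','scene'):
    im,d=ctrl.get_image(n); cv2.imwrite(f'pics/{n}18.png',im)
    hsv=cv2.cvtColor(im,cv2.COLOR_BGR2HSV); ci=ctrl.camera_info(n)
    U=np.argwhere((hsv[...,2]<75)&(hsv[...,1]<140))[:,::-1]; X=onplane(n,U,.008,ci)
    k=(abs(X[:,0]-.536)<.032)&(X[:,1]>.15)&(X[:,1]<.23); print(n,'gauge fence: y max',X[k][:,1].max())
```

```text
top gauge fence: y max 0.18176992726878147
scene gauge fence: y max 0.18171720695484925
```

View pics/top18.png

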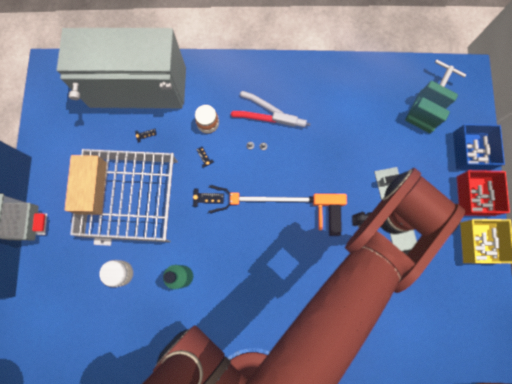

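View pics/scene18.png

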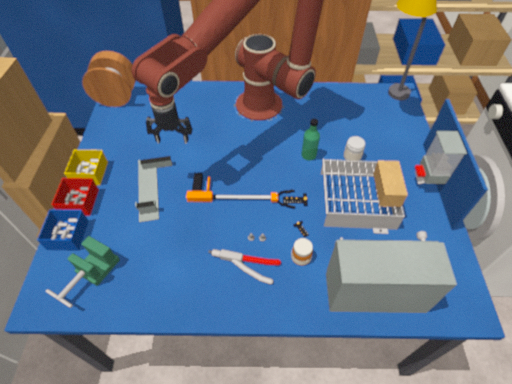

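```bash
python3 -c "
from station import ctrl
print(ctrl.finish_job())"
```

```text
the job is handed in; nothing more can be done
None
```

The large black gauge is out from under the shelf and released on the open bench, with the reacher lying flat behind it. I handed the job in at about 21.3 s of the 72 s; no verdict was reported.

- **Drawing it out:** I took the reacher from its cradle and rested it on the bench. The open jaws slid in over the gauge's beam, and I squeezed the trigger at 29 N, about 4.7 N of pinch by the given formula. I then drew the gauge out about 0.21 m; it did not slip in the pictures.
- **Final position:** Both cameras put the gauge's deep end at y ≈ 0.182 m, against the shelf front at about 0.243 m, so it is some 60 mm clear. It still lies between the open jaws, not touching them.
- **Other objects:** The bottle, tin, jar, rivets, rivet tool, carton and the two smaller gauges look unmoved in the last pictures, which I judged by eye.
- **Bench load:** Bearing was mostly 1 to 5 N. It reached about 7 N once while sliding in and about 5.6 N once while drawing out. Both are over the 1 to 5 N wanted but well under the 15 N limit, and I eased the arm up each time.
- **Other deviations:** Closing the fingers in the cradle pressed the reacher onto its saddle with about 12 N. I took the grip about 5 mm nearer the tube than the stated point.
- **Not checked:** I took only one set of pictures after letting go, so I did not confirm stillness over time.

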